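Turn the seasoning turntable by its scalloped edge

ROBOT

A 7-joint arm with a two-finger parallel gripper is mounted at the origin on a cart in front of the work surface, level with it; the furniture and walls round the work are solid. World frame = base frame: x ahead of the robot, y to its left, z up, the work surface at z = 0. Lengths are in m, angles in rad, forces in N, time in s.
With the tool pointing down it reaches from about 0.4 to 0.875 m from the base axis. Payload 19.3 kg.
Tool frame: the origin (TCP) lies on the mounting face of the last link; the fingertips stand 173 mm ahead of it and the grasp point (between the pads) lies 155 mm ahead of it; z points along the fingers, y is the line along which they close (so a half turn about z gives the same grasp; the last joint's range is limited). The gripper opens to 85 mm and grips with 20 to 120 N. Pads are 22 mm wide; open, the fingers measure 114 mm over their backs; the gripper's body (76 mm by 85 mm) begins 54 mm behind the grasp point. The pads swing forward as they close: fully open they stand 13 mm farther back than shut.
Start: joints at [-1.207, 0.521, -0.036, 1.599, 0.021, 1.021, -0.113], TCP at [0.263, 0.567, 0.405] pointing down, gripper open.
Joint ranges: [-2.91, 2.91], [-0.3, 2.13], [-1.5, 1.42], [0.17, 2.43], [-1.26, 4.41], [0.16, 1.93], [-2.52, 2.52]. Speed limits (rad/s): [1.89, 1.89, 2.39, 2.39, 3.01, 3.01, 3.01].

INTERFACE

Orientations are given as [roll, pitch, yaw] about the fixed x, y, z axes, in that order (R = Rz(yaw) Ry(pitch) Rx(roll)).
In Python, from station import env, get_image, camera_info gives the robot as it stands. The module is installed in compiled form; this text tells all that it offers.
- The arm moves only by the tool carry_out, never from a script. Its argument "steps" is text: rows parted by semicolons, each of 7 numbers parted by spaces: the turn, a rotation vector about the tool's x, y, z in rad, then the shift along the tool's x, y, z in cm, then the finger opening in cm, from 0 to 8.54. A call has 1 to 20 rows; each row is the pose to reach, as a shift and turn from the pose commanded when the call began, along the tool's axes at that moment; what a row does not reach only later rows make up. A row lasts 1/10 s, in which the tool goes at most 50 mm and 8.59 degrees, less where a joint would pass 70% of its speed; a pose out of reach is approached as far as the arm can. A call with a gripper value outside its range is refused whole. The fingers move at their own pace and stop on an object; "newtons" is the grip in N (left out, the last holds). Time passes only in rows, so rows that repeat a pose let the fingers close. It gives the time, the measured TCP pose, the force, the opening and the grip force at its end, in the units of the state.
- env.get_obs(): the state, without advancing time (a new reading comes with each control period).
- get_image(name): name is "scene" or "top"; returns the picture (420x560x3 uint8, red, green, blue); there is no depth.
- camera_info(name): a dict with "K" (3x3 intrinsics, pixels), "dist" ([k1, k2, p1, p2, k3] as OpenCV has them; the pictures are not rectified), "rvec" (rotation vector, rad) and "tvec" (3), from world to camera coordinates, as OpenCV has them. Camera axes: x right, y down, z forward; pixel columns grow to the right and rows downward; lengths in m; the calibration is good to about 2 mm. A picture is of the moment at which its call begins. camera_info takes no time and is no camera call.
- env.sign_off(): hands the job in; it is judged then, once.
The state is a dict: "time_s": time; "joint_positions": joint angles; "joint_vel": joint speeds; "joint_efforts": joint torques, N m; "position": TCP position; "tcp_rot": TCP orientation; "contact_force": force on the tool from outside, world axes, zero at the start; "moment": the same for the moment, N m; "finger_gap": finger opening in m; "grasp_force": force on a finger pad.
Only numpy, scipy, OpenCV 4.12 (cv2) and the standard library are available. Lean on these libraries where they do the work, as an engineer would, in place of code of your own. Each camera call takes 0.05 s, during which the arm holds its last target. There are 200 camera calls.

TASK

Bring the small dropper bottle on the seasoning turntable round to the front, so that it stands squarely at the side towards the counter's front edge: run a fingertip gently and steadily along the turntable's scalloped edge, in as many strokes as it takes, without touching anything that stands on it. Lift nothing, leave everything on the turntable standing in its place on the mat and the other things on the counter where they are, and finish with the hand clear.

Things in the scene. Friction and masses are not known exactly. Their poses are not given: they have to be found in the camera images.
- turntable_foot: round metal foot of the turntable, 196 mm wide, 26 mm high, fixed on the counter; its axes stay parallel to the world's, and -x is the front, towards the robot and the counter's front edge. Origin on the turntable's vertical axis, at counter height. Its bearing has no end stop, takes about 1 N at the edge, and stops at once when let go. Keep the push under 25 N and the turning under 1.2 rad/s
- mat_top (a point): centre of the thin grey mat (224 mm across) on the turntable's wooden board, on the axis, 47.5 mm above the counter. The board is 18 mm thick, 28 to 46 mm above the counter; its edge is a wave of 9 rounded lobes, 40 degrees apart, reaching 165 mm from the axis, with hollows between them that go in to 141 mm
- turntable (a joint): angle of the board, rad, anticlockwise seen from above; at 0 one lobe points along +x. A closed fingertip up to 30 mm wide, pointing down, fits in a hollow of the edge, centred 160 mm from the axis with its tip 20 mm above the counter; moved along the circle it has a few mm of play, then pushes the next lobe on
- dropper_bottle: slim amber bottle with a black rubber dropper bulb on top, 33 mm wide, 102 mm tall, the only bottle on the turntable; stands loose on the turntable's mat, its centre about 66 mm from the turntable's axis; origin at the centre of its underside, z up
- pepper_mill: turned dark wooden pepper mill with a small steel ball on top, 48 mm wide, 136 mm tall; stands loose on the turntable's mat, its centre about 66 mm from the turntable's axis; origin at the centre of its underside, z up
- lemon: lemon lying on the counter, to the right, 83 x 58 x 58 mm; to be left alone
- spoon: metal spoon, 199 x 41 x 16 mm, on the counter to the right of the turntable; to be left alone
- glass: drinking glass, 81 mm wide, 92 mm tall, on the counter at the right; to be left alone
- spice_jar_1: spice jar with a screw cap, 45 mm wide, 106 mm tall, one of three alike; stands loose on the turntable's mat, its centre about 66 mm from the turntable's axis; origin at the centre of its underside, z up
- spice_jar_2: spice jar with a screw cap, 45 mm wide, 106 mm tall, one of three alike; stands loose on the turntable's mat, its centre about 66 mm from the turntable's axis; origin at the centre of its underside, z up
- spice_jar_3: spice jar with a screw cap, 45 mm wide, 106 mm tall, one of three alike; stands loose on the turntable's mat, its centre about 66 mm from the turntable's axis; origin at the centre of its underside, z up

How it is judged:
By the outcome, as a careful person would: the job done as asked, in the order asked, and still so for the second after the job is handed in, with the robot touching nothing.
It also fails if it takes over 72 s, if anything falls off the work surface, if the arm or the gripper's body presses on something with over 40 N, if the wrist force passes 120 N, or if a joint passes its speed limit or range.

## Working session

There is one attempt and no reset: what is moved stays moved. The work goes in short steps, Python scripts to look and compute and a tool call to move; the robot and the scene stay as the last step left them, time stands still between calls to the robot, and variables do not carry over. Pictures are saved under pics/ and viewed, at most 10 in all, crops included, and the job is handed in when it is done.

Besides the shell and the picture viewer there is one more tool, called in YAML: its name, and indented under it one key for each argument. carry_out: Moves the arm, as the interface text tells. Its arguments: {"type":"object","properties":{"steps":{"type":"string"},"newtons":{"type":"number"}},"required":["steps"]}

```bash
mkdir -p pics; python3 - <<'E'
from station import env,get_image,camera_info
import cv2
for n in("scene","top"):
    cv2.imwrite(f"pics/{n}0.png",cv2.cvtColor(get_image(n),cv2.COLOR_RGB2BGR)); print(camera_info(n))
o=env.get_obs();print(o['position'],o['tcp_rot'],o['time_s'],o['contact_force'])
E
```

```text
{'K': array([[505.78177496,   0.        , 278.57204723],
       [  0.        , 505.78177496, 210.79257323],
       [  0.        ,   0.        ,   1.        ]]), 'dist': array([-0.17655235,  0.        ,  0.        ,  0.        ,  0.        ]), 'rvec': array([ 0.65895726, -2.61092497,  1.19198075]), 'tvec': array([0.54074699, 0.15405659, 1.27779727])}
{'K': array([[456.30435345,   0.        , 276.80726066],
       [  0.        , 456.30435345, 209.03731341],
       [  0.        ,   0.        ,   1.        ]]), 'dist': array([-0.02185765,  0.        ,  0.        ,  0.        ,  0.        ]), 'rvec': array([ 2.217924  , -2.15779152,  0.02587032]), 'tvec': array([0.09757105, 0.53885775, 1.19228565])}
[0.26268292 0.56699633 0.40421173] [-3.14063160e+00  6.47482046e-05  2.70773406e+00] 0.1 [ 0.82243344 -0.32274181  0.24697627]
```

View pics/scene0.png

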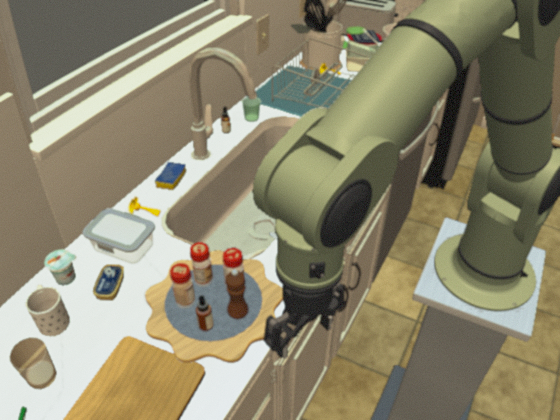

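View pics/top0.png

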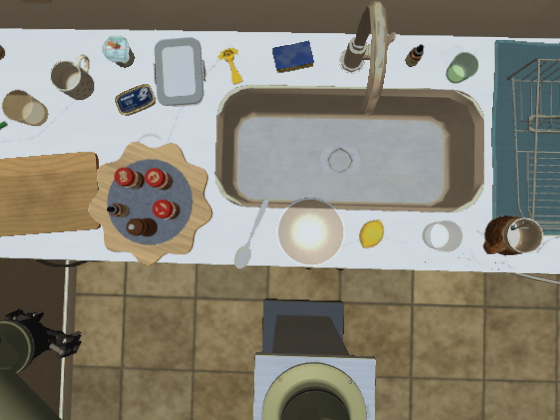

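```bash
cat > h.py <<'E'
from station import env,get_image,camera_info
import cv2,numpy as np
def cam(n):
    c=camera_info(n);return c['K'],c['dist'],c['rvec'],c['tvec']
def w2p(n,P):
    K,d,r,t=cam(n);return cv2.projectPoints(np.array(P,float).reshape(-1,3),r,t,K,d)[0].reshape(-1,2)
def p2w(n,px,z):
    K,d,r,t=cam(n);R=cv2.Rodrigues(r)[0];q=cv2.undistortPoints(np.array(px,float).reshape(-1,1,2),K,d).reshape(-1,2)
    v=np.c_[q,np.ones(len(q))]@R;C=-R.T@t.ravel();return C+v*((z-C[2])/v[:,2])[:,None]
E
python3 - <<'E'
from h import *
im=cv2.cvtColor(get_image("top"),cv2.COLOR_RGB2BGR)
cv2.imwrite("pics/c1.png",cv2.resize(im[130:275,80:280],None,fx=4,fy=4,interpolation=cv2.INTER_CUBIC))
# mat: gray-blue segmentation
b,g,r=[im[...,i].astype(int) for i in range(3)]
m=((abs(b-r)<40)&(b>=r)&(r<150)&(r>60)).astype(np.uint8);m[:130]=0;m[275:]=0;m[:,:100]=0;m[:,200:]=0
n,l,s,c=cv2.connectedComponentsWithStats(m);k=1+np.argmax(s[1:,4]);h=cv2.convexHull(np.argwhere(l==k)[:,::-1].astype(np.float32))
print(s[k]);w=p2w("top",h.reshape(-1,2),.0475)[:,:2].astype(np.float32)
print(cv2.minEnclosingCircle(w),cv2.fitEllipse(w.reshape(-1,1,2)*1000))
print(p2w("top",[[280,268],[100,195],[100,235],[99,152],[150,262],[243,265],[266,202]],0).round(3))
E
```

```text
[ 108  160   84   85 3511]
((0.5453890562057495, 0.4425254464149475), 0.11070171743631363) ((545.1920776367188, 442.3604431152344), (219.8135223388672, 220.19863891601562), 21.816226959228516)
[[0.38  0.1   0.   ]
 [0.562 0.592 0.   ]
 [0.454 0.587 0.   ]
 [0.679 0.6   0.   ]
 [0.385 0.448 0.   ]
 [0.385 0.198 0.   ]
 [0.555 0.142 0.   ]]
```

View pics/c1.png

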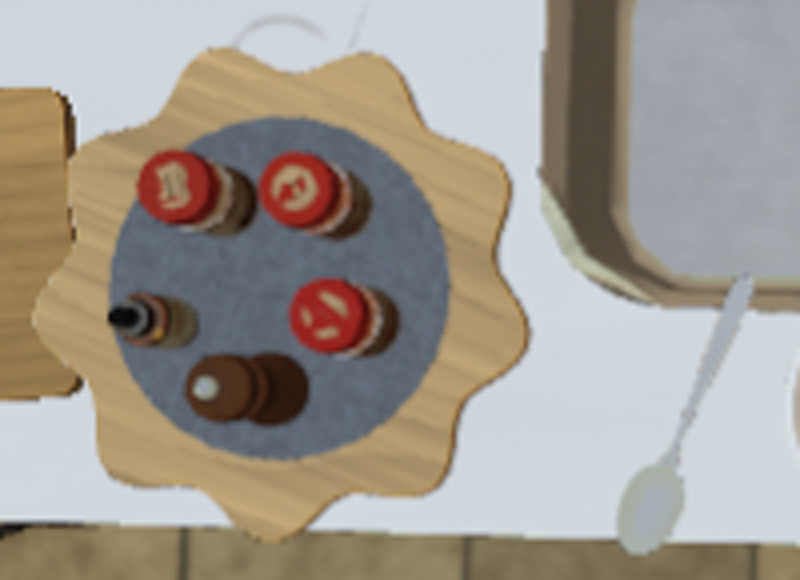

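```bash
cat >> h.py <<'E'
from scipy.optimize import least_squares
def phase(im,c,thr=20):
    # radial edge of wood seen from top at z=.046, lobe phase (deg mod 40)
    hsv=cv2.cvtColor(im,cv2.COLOR_RGB2HSV);out=[]
    for a in np.radians(np.arange(0,360,2)):
        if 50<np.degrees(a)<140: continue   # cutting board behind
        rr=np.arange(.125,.185,.001);p=w2p("top",[[c[0]+r*np.cos(a),c[1]+r*np.sin(a),.046] for r in rr])
        s=cv2.remap(hsv[...,1],p[:,0].astype(np.float32).reshape(1,-1),p[:,1].astype(np.float32).reshape(1,-1),cv2.INTER_LINEAR).ravel()
        k=np.argmax(s<60)
        if k: out.append((a,rr[k]))
    a,r=np.array(out).T
    f=lambda q:q[0]+q[1]*np.cos(9*(a-q[2]))+q[3]*np.cos(a)+q[4]*np.sin(a)-r
    best=min((least_squares(f,[.153,.01,t,0,0],loss='soft_l1',f_scale=.003) for t in np.radians([0,10,20,30])),key=lambda s:s.cost if s.x[1]>0 else 9)
    return np.degrees(best.x[2])%40,best.x.round(4),len(a),np.abs(best.fun).mean()
E
python3 - <<'E'
from h import *
im=get_image("top");c=(.5453,.4424)
print(phase(im,c))
for px in ([178,324],[183,323],[174,322]):
    q=p2w("top",[[80+px[0]/4-.4,130+px[1]/4-.4]],.0475)[0]-[*c,0];print(np.hypot(*q[:2]),np.degrees(np.arctan2(q[1],q[0])))
for z,px in ((.1495,[120,318]),): # bulb top
    q=p2w("top",[[80+px[0]/4-.4,130+px[1]/4-.4]],z)[0]-[*c,0];print('top',np.hypot(*q[:2]),np.degrees(np.arctan2(q[1],q[0])))
for px in ([177,186],[298,188],[329,317]):
    q=p2w("top",[[80+px[0]/4-.4,130+px[1]/4-.4]],.1535)[0]-[*c,0];print('jar',np.hypot(*q[:2]),np.degrees(np.arctan2(q[1],q[0])))
q=p2w("top",[[80+205/4-.4,130+387/4-.4]],.178)[0]-[*c,0];print('mill',np.hypot(*q[:2]),np.degrees(np.arctan2(q[1],q[0])))
E
```

```text
(np.float64(19.17226530861237), array([ 0.1522,  0.0118,  0.3346, -0.0006, -0.0023]), 127, np.float64(0.0008287522475539029))
0.06954584707742817 111.60003347222607
0.06625598897092104 112.04197113524376
0.07161667469742204 109.90014340479678
top 0.06810625629242394 112.70033105844874
jar 0.060835967190885416 30.25974585034371
jar 0.0674710425758246 -38.04601321257513
jar 0.06693441498252328 -109.61947830514323
mill 0.06556922552486637 179.63940246172257
```

```bash
cat >> h.py <<'E'
from scipy.spatial.transform import Rotation as Ro
C=np.array([.5453,.4424])
def rows(T):
    """T: list of (x,y,z,yaw_deg); prints row 'rot(3) shift_cm(3)' relative to measured pose, tool straight down"""
    o=env.get_obs();R0=Ro.from_euler('xyz',o['tcp_rot']);out=[]
    for x,y,z,w in T:
        R=Ro.from_euler('xyz',[np.pi,0,np.radians(w)])
        rv=(R0.inv()*R).as_rotvec();s=R0.inv().apply(np.array([x,y,z])-o['position'])*100
        out.append(' '.join(f'{v:.3f}' for v in rv)+' '+' '.join(f'{v:.2f}' for v in s)+' 0')
    print('; '.join(out))
def ring(phi,z,r=.16):
    a=np.radians(phi);return (C[0]+r*np.cos(a),C[1]+r*np.sin(a),z,phi+180)
E
python3 - <<'E'
from h import *
o=env.get_obs();p=o['position'];A=np.array([*p,155.14]);B=np.array(ring(-120.8,.40))
rows([A+(B-A)*t for t in np.linspace(0,1,15)[1:]])
E
```

```text
-0.001 0.000 0.120 -2.09 -1.10 0.03 0; -0.001 0.000 0.239 -4.17 -2.19 0.06 0; -0.001 0.000 0.359 -6.26 -3.29 0.10 0; -0.001 0.000 0.479 -8.35 -4.38 0.13 0; -0.001 0.000 0.598 -10.44 -5.48 0.16 0; -0.001 0.000 0.718 -12.52 -6.58 0.19 0; -0.001 0.000 0.837 -14.61 -7.67 0.22 0; -0.001 0.000 0.957 -16.70 -8.77 0.26 0; -0.001 0.000 1.077 -18.79 -9.86 0.29 0; -0.001 0.000 1.196 -20.87 -10.96 0.32 0; -0.001 0.000 1.316 -22.96 -12.06 0.35 0; -0.001 0.001 1.435 -25.05 -13.15 0.38 0; -0.001 0.001 1.555 -27.14 -14.25 0.41 0; -0.000 0.001 1.675 -29.22 -15.34 0.45 0
```

carry_out:
  steps: "0 0 0.12 -2.1 -1.1 0 0; 0 0 0.24 -4.2 -2.2 0.1 0; 0 0 0.36 -6.3 -3.3 0.1 0; 0 0 0.48 -8.4 -4.4 0.1 0; 0 0 0.6 -10.4 -5.5 0.2 0; 0 0 0.72 -12.5 -6.6 0.2 0; 0 0 0.84 -14.6 -7.7 0.2 0; 0 0 0.96 -16.7 -8.8 0.2 0; 0 0 1.08 -18.8 -9.9 0.3 0; 0 0 1.2 -20.9 -11 0.3 0; 0 0 1.32 -23 -12.1 0.3 0; 0 0 1.44 -25.1 -13.2 0.4 0; 0 0 1.56 -27.1 -14.3 0.4 0; 0 0 1.67 -29.2 -15.3 0.4 0; 0 0 1.67 -29.2 -15.3 0.4 0; 0 0 1.67 -29.2 -15.3 0.4 0"

```text
time_s: 1.8
position: [0.4633, 0.3056, 0.4006]
tcp_rot: [-3.141, 0.0, 1.039]
contact_force: [0.0, 0.4, -0.0]
finger_gap: -0.0003
grasp_force: 0.0
```

```bash
python3 - <<'E'
from h import *
B=np.array(ring(-120.8,.40));print(B,env.get_obs()['finger_gap'])
rows([(*B[:2],z,B[3]) for z in (.36,.32,.28,.25,.24,.23)]+[(*B[:2],.195,B[3])])
E
```

```text
[ 0.46337314  0.30496642  0.4        59.2       ] -0.000297820773426327
-0.000 0.000 0.005 -0.05 0.04 4.06 0; -0.000 0.000 0.005 -0.05 0.04 8.06 0; -0.000 0.000 0.005 -0.05 0.04 12.06 0; -0.000 0.000 0.005 -0.05 0.04 15.06 0; -0.000 0.000 0.005 -0.04 0.04 16.06 0; -0.000 0.000 0.005 -0.04 0.04 17.06 0; -0.000 0.000 0.005 -0.04 0.04 20.56 0
```

Descend to tip ~50–60 mm and look before going into the hollow.

carry_out:
  steps: "0 0 0 0 0 4 0; 0 0 0 0 0 8 0; 0 0 0 0 0 12 0; 0 0 0 0 0 15 0; 0 0 0 0 0 16.5 0; 0 0 0 0 0 16.5 0"

```text
time_s: 2.4
position: [0.4627, 0.3058, 0.2344]
tcp_rot: [-3.14, 0.002, 1.039]
contact_force: [-0.8, -0.4, 0.7]
finger_gap: -0.0003
grasp_force: 0.0
```

```bash
python3 - <<'E'
from h import *
im=cv2.cvtColor(get_image("scene"),cv2.COLOR_RGB2BGR)
p=w2p("scene",[[.4633,.3056,env.get_obs()['position'][2]-.173]]);print(p)
cv2.imwrite("pics/s2.png",cv2.resize(im[200:390,100:340],None,fx=3,fy=3,interpolation=cv2.INTER_CUBIC))
E
```

```text
[[273.69718318 268.73753714]]
```

View pics/s2.png

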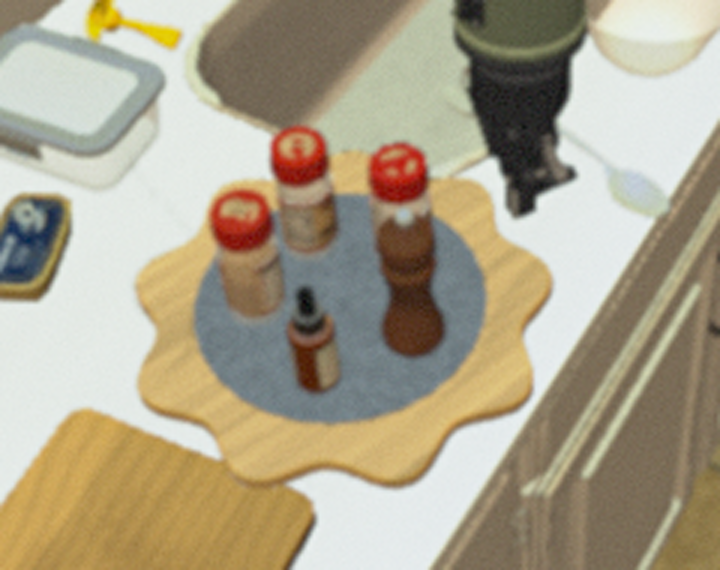

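The fingertip at crop (521, 211) hangs just outside the notch near (497, 215) between two lobes, as planned, so I go down.

carry_out:
  steps: "0 0 0 0 0 1 0; 0 0 0 0 0 2 0; 0 0 0 0 0 3 0; 0 0 0 0 0 4 0; 0 0 0 0 0 4 0"

```text
time_s: 2.95
position: [0.463, 0.3053, 0.1943]
tcp_rot: [-3.141, 0.002, 1.038]
contact_force: [0.4, -0.6, 0.4]
finger_gap: 0.0006
grasp_force: 0.0
```

```bash
python3 - <<'E'
from h import *
rows([ring(-120.8+d,.194) for d in np.arange(1,41,2)])
E
```

```text
-0.001 0.002 -0.013 -0.01 0.33 0.03 0; -0.001 0.002 -0.048 0.01 0.89 0.03 0; -0.001 0.002 -0.083 0.04 1.44 0.03 0; -0.001 0.002 -0.118 0.10 2.00 0.03 0; -0.001 0.002 -0.152 0.18 2.55 0.03 0; -0.001 0.002 -0.187 0.27 3.10 0.03 0; -0.001 0.002 -0.222 0.38 3.65 0.03 0; -0.001 0.002 -0.257 0.52 4.19 0.03 0; -0.001 0.002 -0.292 0.67 4.73 0.03 0; -0.001 0.002 -0.327 0.84 5.26 0.03 0; -0.001 0.002 -0.362 1.03 5.79 0.03 0; -0.001 0.002 -0.397 1.23 6.31 0.02 0; -0.001 0.002 -0.432 1.46 6.82 0.02 0; -0.001 0.002 -0.467 1.70 7.32 0.02 0; -0.001 0.002 -0.502 1.96 7.81 0.02 0; -0.001 0.002 -0.536 2.24 8.30 0.02 0; -0.001 0.002 -0.571 2.53 8.77 0.02 0; -0.001 0.001 -0.606 2.84 9.24 0.02 0; -0.001 0.001 -0.641 3.17 9.69 0.02 0; -0.001 0.001 -0.676 3.51 10.13 0.02 0
```

carry_out:
  steps: "0 0 -0.013 0 0.33 0 0; 0 0 -0.03 0 0.6 0 0; 0 0 -0.048 0.01 0.89 0 0; 0 0 -0.065 0.02 1.16 0 0; 0 0 -0.083 0.04 1.44 0 0; 0 0 -0.1 0.07 1.72 0 0; 0 0 -0.118 0.1 2 0 0; 0 0 -0.152 0.18 2.55 0 0; 0 0 -0.187 0.27 3.1 0 0; 0 0 -0.222 0.38 3.65 0 0; 0 0 -0.257 0.52 4.19 0 0; 0 0 -0.292 0.67 4.73 0 0; 0 0 -0.327 0.84 5.26 0 0; 0 0 -0.362 1.03 5.79 0 0; 0 0 -0.397 1.23 6.31 0 0; 0 0 -0.432 1.46 6.82 0 0; 0 0 -0.467 1.7 7.32 0 0; 0 0 -0.485 1.83 7.57 0 0; 0 0 -0.494 1.9 7.69 0 0; 0 0 -0.494 1.9 7.69 0 0"

```text
time_s: 4.95
position: [0.5394, 0.2828, 0.1957]
tcp_rot: [3.141, -0.0, 1.532]
contact_force: [0.4, 0.0, -0.4]
finger_gap: -0.0002
grasp_force: 0.1
```

```bash
python3 - <<'E'
from h import *
im=get_image("top");print(phase(im,C))
cv2.imwrite("pics/t3.png",cv2.resize(cv2.cvtColor(im[130:275,80:280],cv2.COLOR_RGB2BGR),None,fx=4,fy=4,interpolation=cv2.INTER_CUBIC))
p=env.get_obs()['position'][:2]-C;print(np.hypot(*p),np.degrees(np.arctan2(p[1],p[0])))
E
```

```text
(np.float64(2.505083926584576), array([ 0.1512,  0.0102,  0.0437,  0.0011, -0.002 ]), 107, np.float64(0.005299041649048921))
0.1596858270097483 -92.17981385631528
```

View pics/t3.png

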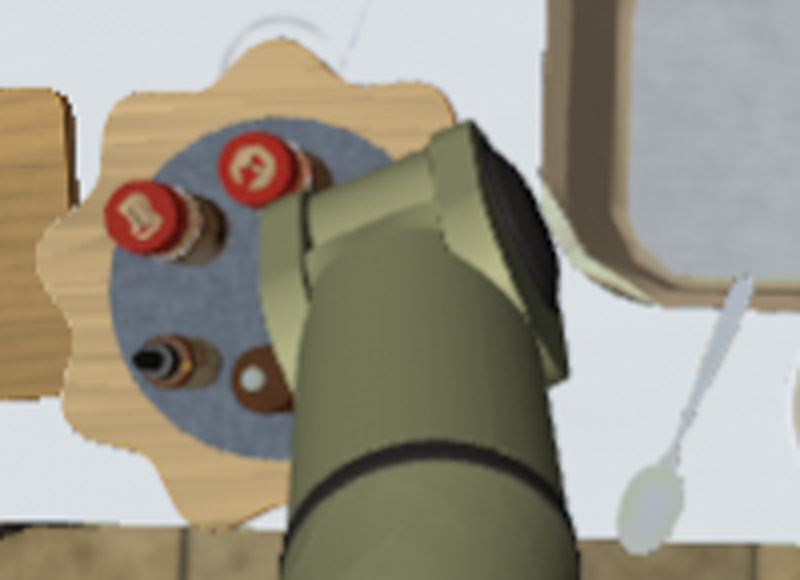

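```bash
python3 - <<'E'
from h import *
rows([ring(-92.2+d,.194) for d in [1,2,4,6,8,10,12,14,16,18,20,22,24,26,28,30,32,33,33.5]])
E
```

```text
0.000 -0.000 -0.018 -0.03 0.27 0.17 0; 0.000 -0.000 -0.036 -0.02 0.55 0.17 0; 0.000 -0.000 -0.071 0.01 1.11 0.17 0; 0.000 -0.000 -0.106 0.06 1.67 0.17 0; 0.000 -0.000 -0.141 0.13 2.22 0.17 0; 0.000 -0.000 -0.175 0.21 2.77 0.17 0; 0.000 -0.000 -0.210 0.32 3.32 0.17 0; 0.000 -0.000 -0.245 0.45 3.86 0.17 0; 0.000 -0.000 -0.280 0.59 4.40 0.17 0; 0.000 -0.000 -0.315 0.76 4.94 0.17 0; 0.000 -0.000 -0.350 0.94 5.47 0.17 0; 0.000 -0.000 -0.385 1.14 5.99 0.17 0; 0.000 -0.000 -0.420 1.36 6.50 0.17 0; 0.000 -0.000 -0.455 1.59 7.01 0.17 0; 0.000 -0.000 -0.490 1.85 7.50 0.17 0; 0.000 -0.000 -0.524 2.12 7.99 0.17 0; 0.000 -0.000 -0.559 2.41 8.47 0.17 0; 0.000 -0.000 -0.577 2.56 8.71 0.17 0; 0.000 -0.000 -0.586 2.63 8.82 0.17 0
```

carry_out:
  steps: "0 0 -0.018 0 0.27 0.1 0; 0 0 -0.036 0 0.55 0.1 0; 0 0 -0.071 0.01 1.11 0.1 0; 0 0 -0.106 0.06 1.67 0.1 0; 0 0 -0.141 0.13 2.22 0.1 0; 0 0 -0.175 0.21 2.77 0.1 0; 0 0 -0.21 0.32 3.32 0.1 0; 0 0 -0.245 0.45 3.86 0.1 0; 0 0 -0.28 0.59 4.4 0.1 0; 0 0 -0.315 0.76 4.94 0.1 0; 0 0 -0.35 0.94 5.47 0.1 0; 0 0 -0.385 1.14 5.99 0.1 0; 0 0 -0.42 1.36 6.5 0.1 0; 0 0 -0.455 1.59 7.01 0.1 0; 0 0 -0.49 1.85 7.5 0.1 0; 0 0 -0.524 2.12 7.99 0.1 0; 0 0 -0.559 2.41 8.47 0.1 0; 0 0 -0.577 2.56 8.71 0.1 0; 0 0 -0.586 2.63 8.82 0.1 0; 0 0 -0.586 2.63 8.82 0.1 0"

```text
time_s: 7.0
position: [0.6284, 0.3057, 0.1947]
tcp_rot: [3.142, -0.0, 2.118]
contact_force: [0.1, 0.1, 0.8]
finger_gap: 0.0001
grasp_force: 0.0
```

```bash
python3 - <<'E'
from h import *
im=get_image("top");print(phase(im,C))
im2=get_image("scene")
a=cv2.resize(im[150:270,90:210],(480,480),interpolation=cv2.INTER_CUBIC)
b=cv2.resize(im2[230:350,130:210],(320,480),interpolation=cv2.INTER_CUBIC)
cv2.imwrite("pics/t4.png",cv2.cvtColor(np.hstack([a,b]),cv2.COLOR_RGB2BGR))
p=env.get_obs()['position'][:2]-C;print(np.hypot(*p),np.degrees(np.arctan2(p[1],p[0])))
E
```

```text
(np.float64(37.51114322254401), array([ 0.1619,  0.0092,  0.6547,  0.0041, -0.019 ]), 79, np.float64(0.005748902908277711))
0.15994999893477013 -58.746010085296774
```

View pics/t4.png

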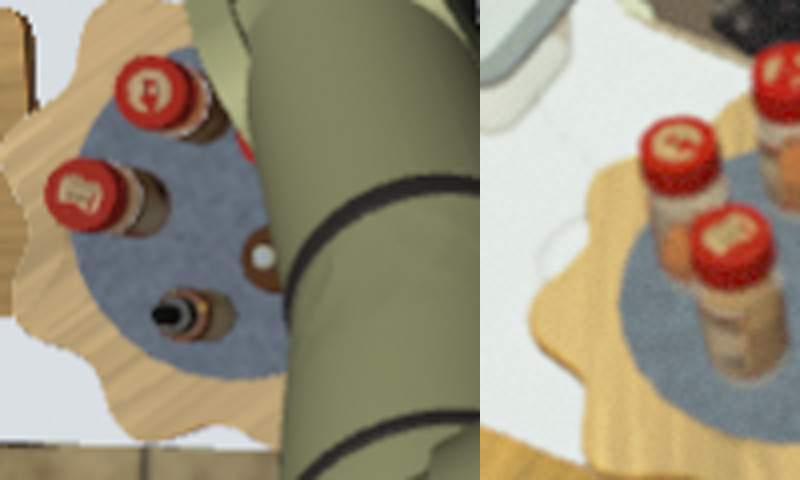

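```bash
cat >> h.py <<'E'
def ang(px,z):
    q=p2w("top",[px],z)[0][:2]-C;return np.hypot(*q).round(4),np.degrees(np.arctan2(q[1],q[0])).round(1)
E
python3 - <<'E'
from h import *
f=lambda u,v:[90+u/4-.4,150+v/4-.4]
print(ang(f(164,317),.1495),ang(f(215,318),.0475),'jars',ang(f(80,194),.1535),ang(f(152,92),.1535))
rows([ring(-58.7+d,.194) for d in [.5,1,2,3,4,5,6,7,8,8.5,9]])
E
```

```text
(np.float64(0.0723), np.float64(171.6)) (np.float64(0.0731), np.float64(170.3)) jars (np.float64(0.0624), np.float64(90.4)) (np.float64(0.0649), np.float64(19.9))
-0.000 -0.000 -0.008 -0.00 0.15 0.07 0; -0.000 -0.000 -0.017 -0.00 0.29 0.07 0; -0.000 -0.000 -0.035 0.00 0.57 0.07 0; -0.000 -0.000 -0.052 0.02 0.85 0.07 0; -0.000 -0.000 -0.069 0.03 1.13 0.07 0; -0.000 -0.000 -0.087 0.06 1.41 0.07 0; -0.000 -0.000 -0.104 0.08 1.69 0.07 0; -0.000 -0.000 -0.122 0.11 1.96 0.07 0; -0.000 -0.000 -0.139 0.15 2.24 0.07 0; -0.000 -0.000 -0.148 0.17 2.38 0.07 0; -0.000 -0.000 -0.157 0.19 2.52 0.07 0
```

carry_out:
  steps: "0 0 -0.008 0 0.15 0 0; 0 0 -0.017 0 0.29 0 0; 0 0 -0.035 0 0.57 0 0; 0 0 -0.052 0.02 0.85 0 0; 0 0 -0.069 0.03 1.13 0 0; 0 0 -0.087 0.06 1.41 0 0; 0 0 -0.104 0.08 1.69 0 0; 0 0 -0.122 0.11 1.96 0 0; 0 0 -0.139 0.15 2.24 0 0; 0 0 -0.148 0.17 2.38 0 0; 0 0 -0.154 0.18 2.47 0 0; 0 0 -0.154 0.18 2.47 0 0"

```text
time_s: 8.3
position: [0.6486, 0.3201, 0.1947]
tcp_rot: [3.141, -0.0, 2.272]
contact_force: [-0.4, -0.4, -1.1]
finger_gap: 0.0001
grasp_force: 0.1
```

```bash
python3 - <<'E'
from h import *
p=env.get_obs()['position'][:2]-C;phi=np.degrees(np.arctan2(p[1],p[0]));print(np.hypot(*p),phi)
b=phi-1.5
rows([ring(b,.194),ring(b,.194,.164),ring(b,.23,.165),ring(b,.27,.165),ring(b,.40,.165)])
E
```

```text
0.16008146850088134 -49.80366306963556
0.000 -0.000 0.026 0.01 -0.42 0.07 0; 0.000 -0.000 0.026 -0.39 -0.43 0.07 0; 0.000 -0.000 0.026 -0.49 -0.43 -3.53 0; 0.000 -0.000 0.026 -0.49 -0.43 -7.53 0; 0.000 -0.000 0.026 -0.49 -0.43 -20.53 0
```

carry_out:
  steps: "0 0 0 0 -0.2 0 0; 0 0 0 0 -0.4 0 0; 0 0 0 -0.3 -0.4 0 0; 0 0 0 -0.4 -0.4 -2 0; 0 0 0 -0.4 -0.4 -5 0; 0 0 0 -0.4 -0.4 -9 0; 0 0 0 -0.4 -0.4 -13 0; 0 0 0 -0.4 -0.4 -17 0; 0 0 0 -0.4 -0.4 -20 0; 0 0 0 -1.5 -4 -20 0; 0 0 0 -2.5 -8 -20 0; 0 0 0 -3.5 -12 -20 0; 0 0 0 -4.5 -16 -20 0; 0 0 0 -5.5 -20 -20 0; 0 0 0 -6 -24 -20 0; 0 0 0 -6 -24 -20 0"

```text
time_s: 9.9
position: [0.5016, 0.1155, 0.3952]
tcp_rot: [-3.14, 0.001, 2.268]
contact_force: [1.0, 1.7, 0.3]
finger_gap: -0.0
grasp_force: 0.0
```

```bash
python3 - <<'E'
from h import *
im=get_image("top");print(phase(im,C))
cv2.imwrite("pics/t5.png",cv2.resize(cv2.cvtColor(im[130:275,80:280],cv2.COLOR_RGB2BGR),None,fx=4,fy=4,interpolation=cv2.INTER_CUBIC))
E
```

```text
(np.float64(5.4868637551660875), array([ 0.1521,  0.0116,  0.0958, -0.0003, -0.0023]), 130, np.float64(0.0009145980727796354))
```

View pics/t5.png

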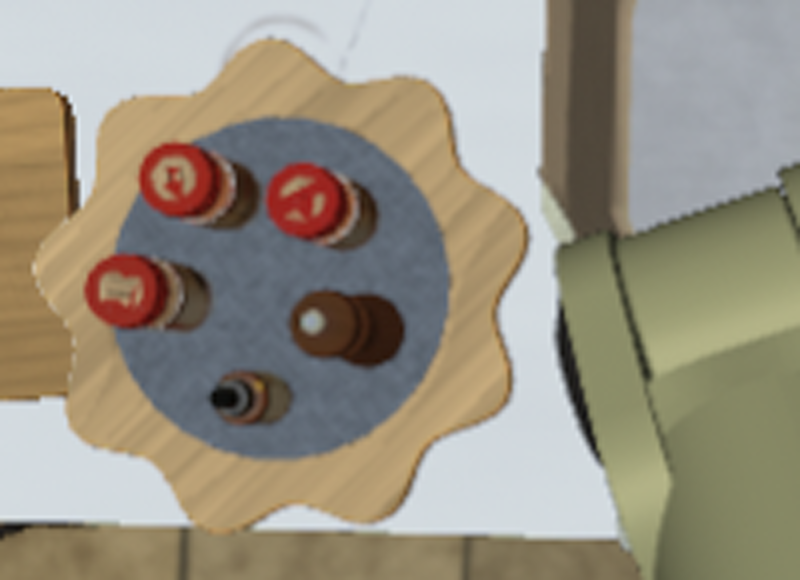

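The bottle stands at the front: bulb top at crop (224, 398), base near (272, 398). The mat centre is at about (282, 288). I'll check the remaining angle with both cameras.

```bash
python3 - <<'E'
from h import *
f=lambda u,v:[80+u/4-.4,130+v/4-.4]
print(ang(f(222,398),.1495),ang(f(273,398),.0475),ang(f(312,320),.180))
for u,v in([122,291],[177,180],[305,200]):print('jar',ang(f(u,v),.1535))
outs=[]
for n,(x0,y0,w,h,s) in {"top":(110,190,60,60,6),"scene":(190,250,70,90,6)}.items():
    im=cv2.cvtColor(get_image(n),cv2.COLOR_RGB2BGR)[y0:y0+h,x0:x0+w]
    im=cv2.resize(im,None,fx=s,fy=s,interpolation=cv2.INTER_CUBIC)
    for a,col in((180,(0,255,0)),):
        c=C+.066*np.array([np.cos(np.radians(a)),np.sin(np.radians(a))])
        for z,r in((.0475,.0165),(.1,.0165),(.149,.004)):
            t=np.linspace(0,2*np.pi,40);P=np.c_[c[0]+r*np.cos(t),c[1]+r*np.sin(t),0*t+z]
            p=((w2p(n,P)+.5-[x0,y0])*s).astype(np.int32)
            cv2.polylines(im,[p],True,col,1)
    outs.append(cv2.copyMakeBorder(im,0,max(0,540-im.shape[0]),0,0,0))
cv2.imwrite("pics/o6.png",np.hstack(outs))
E
```

```text
(np.float64(0.0718), np.float64(-179.8)) (np.float64(0.0717), np.float64(179.5)) (np.float64(0.0657), np.float64(-112.8))
jar (np.float64(0.0617), np.float64(99.8))
jar (np.float64(0.064), np.float64(28.8))
jar (np.float64(0.0652), np.float64(-44.9))
```

View pics/o6.png

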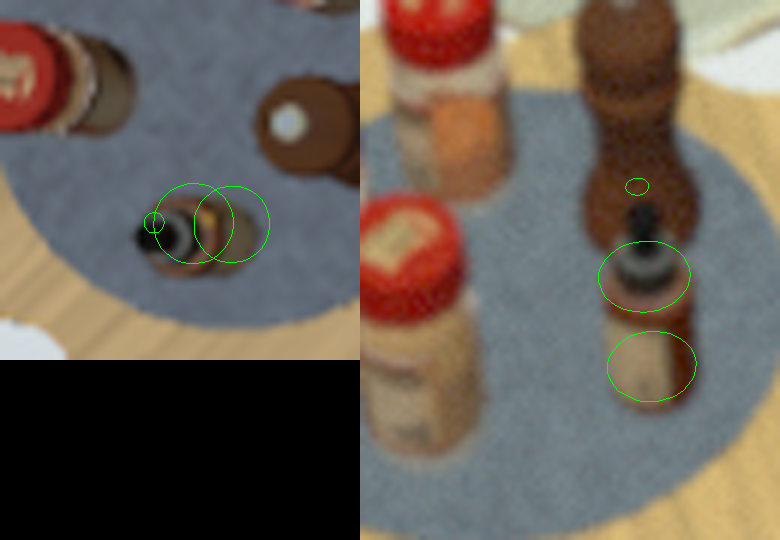

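```bash
python3 - <<'E'
from h import *
print(p2w("scene",[[190+(650.5-360)/6-.5,250+374/6-.5]],.0475), p2w("top",[[110+228/6-.5,190+238/6-.5]],.0475))
for n,(x0,x1,y0,y1) in {"top":(100,200,150,250),"scene":(150,275,250,350)}.items():
    im=get_image(n).astype(int);r,g,b=im[...,0],im[...,1],im[...,2]
    m=((b>=r)&(b-r<45)&(r>60)&(r<150)&(abs(r-g)<25)).astype(np.uint8);k=np.zeros_like(m);k[y0:y1,x0:x1]=m[y0:y1,x0:x1]
    k=cv2.morphologyEx(k,cv2.MORPH_OPEN,np.ones((3,3),np.uint8))
    N,l,s,c=cv2.connectedComponentsWithStats(k);j=1+np.argmax(s[1:,4])
    h=cv2.convexHull(np.argwhere(l==j)[:,::-1].astype(np.float32)).reshape(-1,2)
    w=p2w(n,h,.0475)[:,:2];q=least_squares(lambda q:np.hypot(*(w-q[:2]).T)-q[2],[*C,.11],loss='soft_l1',f_scale=.001).x
    print(n,s[j],q.round(4))
E
```

```text
[[0.47779021 0.44578531 0.0475    ]] [[0.47342108 0.44389842 0.0475    ]]
top [ 109  160   83   84 3581] [0.5451 0.4423 0.11  ]
scene [ 166  266   95   74 3030] [0.545  0.4448 0.1087]
```

```bash
python3 -c "
from station import env
print(env.sign_off())"
```

```text
the job is handed in; nothing more can be done
None
```

The dropper bottle now stands at the front of the turntable, within about 1° of square by both cameras. Everything on the board is still standing, the hand is clear, and the job was handed in at about 10 s of robot time.

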